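Lock up the display calculators for the night

TASK

Closing time: swing the lock-up track's gate wide open, take every gold calculator off the chrome turntable and slide each one, keys up and lying crosswise, in through the mouth and under the clear covers until it is completely past the gate, then swing the gate fully shut behind them. Leave the tape dispenser, coin dish, pencil sharpener and carry case where they are.

Things in the scene. Friction and masses are not known exactly. Their poses are not given: they have to be found in the camera images.
- calculator_1: one of up to four identical gold LED pocket calculators (some may be absent), a flat brass box 120 (its x) x 64 (its y) x 28 mm high, 0.2 kg; origin at the centre of its underside, z up through the keys. At first it lies on the turntable with its length pointing outward.
- calculator_2: one of up to four identical gold LED pocket calculators (some may be absent), a flat brass box 120 (its x) x 64 (its y) x 28 mm high, 0.2 kg; origin at the centre of its underside, z up through the keys. At first it lies on the turntable with its length pointing outward.
- calculator_3: one of up to four identical gold LED pocket calculators (some may be absent), a flat brass box 120 (its x) x 64 (its y) x 28 mm high, 0.2 kg; origin at the centre of its underside, z up through the keys. At first it lies on the turntable with its length pointing outward.
- calculator_4: one of up to four identical gold LED pocket calculators (some may be absent), a flat brass box 120 (its x) x 64 (its y) x 28 mm high, 0.2 kg; origin at the centre of its underside, z up through the keys. At first it lies on the turntable with its length pointing outward.
- track: fixed aluminium lock-up track. Origin: centre of the lane's mouth at counter level; y runs into the lane, x across it. Floor plate 8 mm thick, 184 mm wide, y = -130 to 310 mm; the part before the mouth is an open loading pad. Lane: y = 0 to 298 mm (end wall), 140 mm wide between walls, 152 mm at the mouth, narrowing over the first 30 mm; holds four calculators side by side.
- track_cover (a point): centre of the lane's two clear covers, at their top face (49 mm above the counter, track x = 0, y = 155 mm). Their underside is 36 mm above the floor plate; they reach from the mouth to the end wall and leave a slot 56 mm wide (track x = -28 to 28) open along the middle, for fingers but too narrow to drop a calculator through.
- track_pad (a point): centre of the loading pad's top face: 8 mm above the counter, track x = 0, y = -65 mm
- gate (a joint): angle (rad) of the gate: 0 = shut, bar lying straight across the mouth; grows to 1.9 = wide open, anticlockwise seen from above, the knob moving out over the loading pad. Stays where it is left. The bar is 10 mm thick, 18 to 32 mm above the counter, its middle at track y = -10 mm when shut; 178 mm long from the pivot.
- gate_knob (a point): grip point on the gate's upright round black knob (22 mm across, 30 to 90 mm above the counter), on the knob's axis 75 mm above the counter, 165 mm from the pivot
- gate_hinge (a point): point on the gate's vertical pivot axis, 75 mm above the counter, at track x = 104, y = -10 mm; the pivot post is 48 mm high
- turntable: chrome turntable, 340 mm across, top 16 mm above the counter; origin at its centre at counter level. The disc turns stiffly if pushed.
- tape_dispenser: bystander: stainless tape dispenser 60 x 150 x 78 mm high, origin under its centre; leave alone
- coin_dish: bystander: white ceramic dish 120 mm across, 30 mm high, origin under its centre; leave alone
- sharpener: bystander: red metal pencil sharpener 60 x 50 x 72 mm high with a crank to +x, origin under its centre; leave alone
- carry_case: bystander: blue plastic carry case 90 x 200 x 45 mm high with a handle at -x, origin under its centre; leave alone

How it is judged:
On the way, in this order (a step that is already met when the one before it is completed fails the run):
1. the gate is swung wide open (value of joint gate above 1.2 rad), for 0.2 s.
2. every calculator lies under the covers, past the gate (y of calculator_1 in the frame of track between 0.022 and 0.275 m and x of calculator_1 in the frame of track between -0.03 and 0.03 m and z of each of calculator_1, calculator_2, calculator_3, calculator_4 in the frame of track below 0.018 m and angle between each of calculator_1, calculator_2, calculator_3, calculator_4's own z axis and vertical below 0.15 rad and angle between the x axis of each of calculator_1, calculator_2, calculator_3, calculator_4 and the x axis of track, either way round below 0.3 rad and y of calculator_2 in the frame of track between 0.022 and 0.275 m and x of calculator_2 in the frame of track between -0.03 and 0.03 m and y of calculator_3 in the frame of track between 0.022 and 0.275 m and x of calculator_3 in the frame of track between -0.03 and 0.03 m and y of calculator_4 in the frame of track between 0.022 and 0.275 m and x of calculator_4 in the frame of track between -0.03 and 0.03 m), for 0.2 s.
At the end, for the whole second after the job is handed in: every calculator present lies flat and keys up on the track's floor (within 0.15 rad), its length across the lane (within 0.3 rad), its centre within 30 mm of the lane's middle line and 22 to 275 mm past the mouth, at rest, and the gate is shut (below 0.07 rad) (all of step 2 and value of joint gate below 0.07 rad and linear speed of each of calculator_1, calculator_2, calculator_3, calculator_4 below 0.02 m/s); the robot touches nothing.
It fails at once if the stainless tape dispenser is moved more than 30 mm (distance of tape_dispenser from where it was at the start of the episode above 0.03 m).
It fails at once if the coin dish is moved more than 30 mm (distance of coin_dish from where it was at the start of the episode above 0.03 m).
It fails at once if the pencil sharpener is moved more than 30 mm (distance of sharpener from where it was at the start of the episode above 0.03 m).
It fails at once if the carry case is moved more than 30 mm (distance of carry_case from where it was at the start of the episode above 0.03 m).
Of calculator_1, calculator_2, calculator_3, calculator_4 only 3 to 4 are there at a start; the rules pass over those that are not, and their reading is None.
At some moment in a run one of calculator_1, calculator_2, calculator_3, calculator_4 may be knocked a few centimetres aside while the robot is not near it.
It also fails if it takes over 210 s, if anything falls off the work surface, if the arm or the gripper's body presses on something with over 40 N, if the wrist force passes 120 N, or if a joint passes its speed limit or range.

ROBOT

A 7-joint arm with a two-finger parallel gripper is mounted at the origin on the work surface. World frame = base frame: x ahead of the robot, y to its left, z up, the work surface at z = 0. Lengths are in m, angles in rad, forces in N, time in s.
With the tool pointing down it reaches from about 0.425 to 0.925 m from the base axis. Payload 6.8 kg.
Tool frame: the origin (TCP) lies midway between the tips of the shut fingers; the grasp point (between the pads) lies 19 mm behind it (bot.hold_point_z is the distance from the TCP to the grasp point, in m); z points along the fingers, y is the line along which they close (so a half turn about z gives the same grasp; the last joint's range is limited). The gripper opens to 85 mm and grips with 20 to 120 N. Pads are 22 mm wide; open, the fingers measure 114 mm over their backs; the gripper's body (76 mm by 85 mm) begins 54 mm behind the grasp point. The pads swing forward as they close: fully open they stand 13 mm farther back than shut.
Start: joints at [1.068, 0.477, 0.022, 1.555, -0.011, 1.109, -0.083], TCP at [0.26, -0.623, 0.231] pointing down, gripper open.
Joint ranges: [-2.96, 2.96], [-0.34, 2.1], [-1.41, 1.46], [0.24, 2.44], [-1.37, 4.51], [0.17, 1.92], [-2.96, 2.96]. Speed limits (rad/s): [2.39, 2.39, 3.14, 3.14, 3.14, 3.14, 3.14].

INTERFACE

Orientations are given as a unit quaternion [w, x, y, z].
In Python, from station import bot gives the robot as it stands. The module is installed in compiled form; this text tells all that it offers.
- The arm moves only by the tool step_arm, never from a script. Its argument "increments" is a list that holds one entry, the list of rows, each a list of 7 numbers: the opening, from -1 (shut) to 1 (fully open), then the shift along the tool's x, y, z in mm, then the turn, a rotation vector about the tool's x, y, z in degrees. In form: [[[grip, x, y, z, ax, ay, az], ...]]. A call has 1 to 10 rows; each row is the pose to reach, as a shift and turn from the pose commanded when the call began, along the tool's axes at that moment; what a row does not reach only later rows make up. A row lasts 1/12 s, in which the tool goes at most 41.7 mm and 7.16 degrees, less where a joint would pass 70% of its speed; a pose out of reach is approached as far as the arm can. A call with a gripper value outside its range is refused whole. The fingers move at their own pace and stop on an object; "force" is the grip in N (left out, the last holds). Time passes only in rows, so rows that repeat a pose let the fingers close. It gives the time, the measured TCP pose, the force, the opening and the grip force at its end, in the units of the state.
- bot.get_obs(): the state, without advancing time (a new reading comes with each control period).
- bot.read_camera(name): name is "side" or "top" or "wrist"; returns a dict with "image" (420x560x3 uint8, red, green, blue), "camera_matrix" (3x3 intrinsics, pixels), "dist" ([k1, k2, p1, p2, k3] as OpenCV has them; the pictures are not rectified), "R" (3x3) and "t" (3): a world point X has camera coordinates R X + t. Camera axes: x right, y down, z forward; pixel columns grow to the right and rows downward; lengths in m; the calibration is good to about 2 mm. A picture is of the moment at which its call begins. There is no depth.
- bot.hand_in(): hands the job in; it is judged then, once.
The state is a dict: "t": time; "q": joint angles; "joint_vel": joint speeds; "joint_torque": joint torques, N m; "eef_pos": TCP position; "tool_rot": TCP orientation; "contact_force": force on the tool from outside, world axes, zero at the start; "torque": the same for the moment, N m; "gripper_width": opening from 0.0 (shut) to 1.0 (fully open); "grasp_force": force on a finger pad.
Only numpy, scipy, OpenCV 4.12 (cv2) and the standard library are available. Lean on these libraries where they do the work, as an engineer would, in place of code of your own. Each camera call takes 0.05 s, during which the arm holds its last target. There are 200 camera calls.

## Working session

There is one attempt and no reset: what is moved stays moved. The work goes in short steps, Python scripts to look and compute and a tool call to move; the robot and the scene stay as the last step left them, time stands still between calls to the robot, and variables do not carry over. Pictures are saved under pics/ and viewed, at most 14 in all, crops included, and the job is handed in when it is done.

Besides the shell and the picture viewer there is one more tool, called after "Request:" by a JSON object that holds its "name" and its "arguments", one argument or row to a line. step_arm: Moves the arm, as the interface text tells. Its arguments: {"type":"object","properties":{"increments":{"type":"array"},"force":{"type":"number"}},"required":["increments"]}

```bash
mkdir -p pics; ls; cat > h.py <<'E'
import numpy as np, cv2
from station import bot
def cam(n):
    c=bot.read_camera(n); return c
def ray(c,px):
    K=np.array(c["camera_matrix"]);d=np.array(c["dist"]);R=np.array(c["R"]);t=np.array(c["t"])
    u=cv2.undistortPoints(np.array(px,float).reshape(-1,1,2),K,d).reshape(-1,2)
    D=np.c_[u,np.ones(len(u))]@R
    return -R.T@t, D
def onplane(c,px,z):
    o,D=ray(c,px); s=(z-o[2])/D[:,2]; return o+D*s[:,None]
def proj(c,X):
    R=np.array(c["R"]);t=np.array(c["t"])
    return cv2.projectPoints(np.array(X,float).reshape(-1,1,3),cv2.Rodrigues(R)[0],t,np.array(c["camera_matrix"]),np.array(c["dist"]))[0].reshape(-1,2)
def save(c,n): cv2.imwrite("pics/"+n+".png",np.ascontiguousarray(c["image"][:,:,::-1]))
E
python3 - <<'E'
from h import *
for n in("top","side"):
    c=cam(n);save(c,n+"0");print(n,-np.array(c["R"]).T@c["t"])
print(bot.get_obs())
E
```

```text
pics
top [0.36093183 0.00301301 1.00223844]
side [-0.12782798  0.91397576  0.91223091]
{'t': 0.1, 'q': array([ 1.0678575 ,  0.47768363,  0.02234263,  1.5563207 , -0.01149922,
        1.10933267, -0.08309614]), 'joint_vel': array([-0.00036827, -0.00286181,  0.00045664, -0.00378454, -0.00291461,
       -0.00012693,  0.00063287]), 'joint_torque': array([ 4.01970494e-03, -5.97762394e+01,  1.61338180e+00, -2.81957370e+01,
        1.27904001e-02,  4.98540496e-03,  1.98874363e-05]), 'eef_pos': array([ 0.25943279, -0.62258221,  0.23045908]), 'tool_rot': array([-7.78867041e-04,  9.80573266e-01,  1.96151515e-01, -2.15394005e-04]), 'contact_force': array([-0.61643025, -0.11640022, -0.54798757]), 'torque': array([ 0.02498591, -0.02186859, -0.03640735]), 'grasp_force': 0.0, 'gripper_width': 0.9999894272138805}
```

View pics/top0.png

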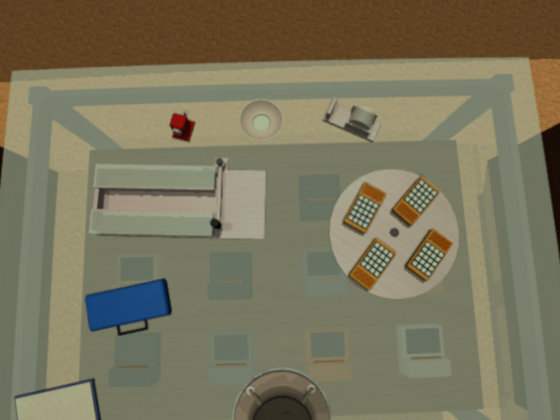

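View pics/side0.png

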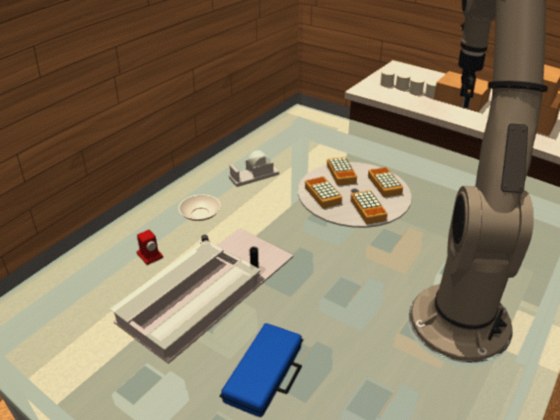

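```bash
cat > meas.py <<'E'
from h import *
def calcs(c,z=.044):
    im=c["image"]; hsv=cv2.cvtColor(np.ascontiguousarray(im),cv2.COLOR_RGB2HSV)
    m=cv2.inRange(hsv,(8,170,90),(25,255,255)); m=cv2.morphologyEx(m,cv2.MORPH_CLOSE,np.ones((9,9)))
    m[:150]=0
    out=[]
    for k in cv2.findContours(m,cv2.RETR_EXTERNAL,cv2.CHAIN_APPROX_NONE)[0]:
        if cv2.contourArea(k)<250: continue
        p=onplane(c,k.reshape(-1,2),z)[:,:2]
        (cx,cy),(w,h),a=cv2.minAreaRect((p*1000).astype(np.float32))
        if w<h: w,h,a=h,w,a+90
        out.append((round(cx),round(cy),round(w),round(h),round(a)))
    return out
E
python3 - <<'E'
from h import *;from meas import calcs
c=cam("top");print(np.round(c["R"],3));print(proj(c,[[0,0,0],[.26,-.623,.23],[.5,.3,0],[.2,0,0]]))
s=cam("side");print(proj(s,[[0,0,0],[.26,-.623,.231]]))
print(calcs(c))
print("tt",onplane(c,[[394,233]],.02),"edges",onplane(c,[[330,233],[459,233],[394,169],[394,298]],.016).round(3))
print("pad corners",onplane(c,[[266,170],[264,238]],.008).round(3))
print("cover corners",onplane(c,[[96,165],[91,235],[217,166],[217,235]],.049).round(3))
print("knob top",onplane(c,[[215,223]],.09).round(3),"hinge",onplane(c,[[220,162]],.048).round(3))
big=cv2.resize(np.ascontiguousarray(c["image"][140:260,80:280,::-1]),(800,480),interpolation=cv2.INTER_CUBIC);cv2.imwrite("pics/trk.png",big)
E
```

```text
[[-0.03  -1.     0.002]
 [-0.986  0.029 -0.164]
 [ 0.164 -0.007 -0.986]]
[[280.644726   418.89790099]
 [587.5254148  310.31837866]
 [161.26270004 220.40931344]
 [278.18005322 334.95771176]]
[[460.6006851  321.2937711 ]
 [462.72850485 105.84047533]]
[(370, -238, 117, 61, 141), (389, -383, 116, 61, 141), (513, -228, 116, 60, 149), (528, -361, 117, 60, 137)]
tt [[ 0.44691818 -0.3063659   0.02      ]] edges [[ 0.452 -0.141  0.016]
 [ 0.442 -0.478  0.016]
 [ 0.618 -0.321  0.016]
 [ 0.283 -0.295  0.016]]
pad corners [[0.627 0.02  0.008]
 [0.445 0.029 0.008]]
cover corners [[0.643 0.459 0.049]
 [0.461 0.462 0.049]
 [0.63  0.145 0.049]
 [0.453 0.145 0.049]]
knob top [[0.478 0.144 0.09 ]] hinge [[0.641 0.137 0.048]]
```

View pics/trk.png

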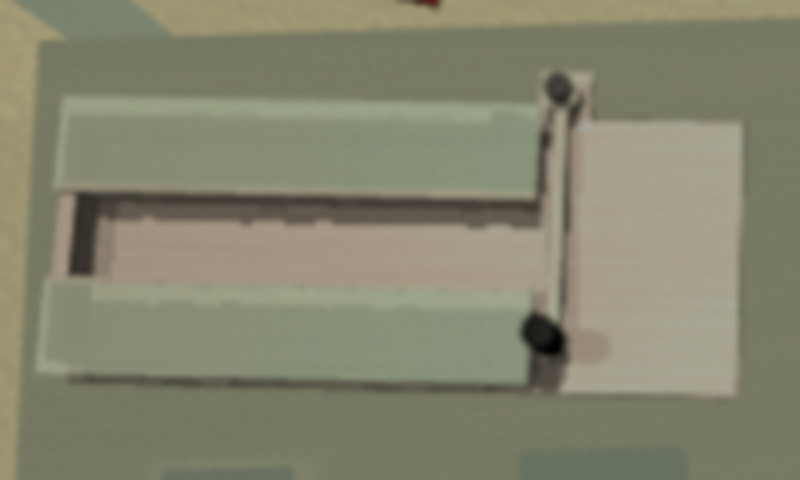

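```bash
cat > rel.py <<'E'
from h import *
from scipy.spatial.transform import Rotation as Rn
O=np.array([.539,.153]);TH=np.radians(-2.1)
def trk(x,y): return O+np.array([x*np.cos(TH)-y*np.sin(TH),x*np.sin(TH)+y*np.cos(TH)])
def rel(*tg):
    "targets (x,y,z,yaw of tool x in deg) -> tool-frame rows"
    o=bot.get_obs();w,x,y,z=o["tool_rot"];R0=Rn.from_quat([x,y,z,w])
    X=R0.as_matrix()[:,0]
    print("t %.1f"%o["t"],"pos",o["eef_pos"].round(4),"yaw %.1f"%np.degrees(np.arctan2(X[1],X[0])),"q7 %.2f"%o["q"][6],"grip",round(o["gripper_width"],3),round(o["grasp_force"],1),"F",o["contact_force"].round(1))
    for x,y,z,a in tg:
        h=np.radians(a)/2;R=Rn.from_quat([np.cos(h),np.sin(h),0,0])
        v=R0.inv().apply(np.array([x,y,z])-o["eef_pos"])*1000; r=np.degrees((R0.inv()*R).as_rotvec())
        print(" ",np.round(v,1).tolist(),np.round(r,1).tolist(),"rows>=%.1f"%max(np.linalg.norm(v)/41.7,np.linalg.norm(r)/7.16))
E
python3 - <<'E'
from rel import *
k=trk(-61,-10) if 0 else trk(-.061,-.010);print(k)
rel((.5,-.3,.2,50),(*k,.13,50))
E
```

```text
[0.47767453 0.14524198]
t 0.2 pos [ 0.2595 -0.6228  0.2307] yaw 22.6 q7 -0.08 grip 0.999 0.0 F [-0.  -0.6 -0.8]
  [346.2, -205.4, 30.9] [-0.1, -0.0, -27.4] rows>=9.7
  [496.8, -624.9, 101.3] [-0.1, -0.0, -27.4] rows>=19.3
```

Request:
{"name": "step_arm", "arguments": {
  "increments": [
    [[1,346,-205,31,0,0,-27.4],[1,346,-205,31,0,0,-27.4],[1,346,-205,31,0,0,-27.4],[1,346,-205,31,0,0,-27.4],[1,346,-205,31,0,0,-27.4],[1,346,-205,31,0,0,-27.4],[1,346,-205,31,0,0,-27.4],[1,346,-205,31,0,0,-27.4],[1,346,-205,31,0,0,-27.4],[1,346,-205,31,0,0,-27.4]]
  ],
  "force": 40
}}

```text
t: 1.03
eef_pos: [0.5025, -0.2964, 0.2001]
tool_rot: [-0.0, 0.905, 0.425, 0.001]
contact_force: [-0.2, 0.5, 0.2]
gripper_width: 1.003
grasp_force: 0.0
```

```bash
python3 - <<'E'
from rel import *
k=trk(-.061,-.010)
rel((*k,.14,50),(*k,.06,50))
E
```

```text
t 1.0 pos [ 0.5025 -0.2964  0.2001] yaw 50.2 q7 -0.35 grip 1.003 0.0 F [-0.2  0.5  0.2]
  [323.5, -301.5, 60.8] [-0.0, -0.1, 0.2] rows>=10.7
  [323.4, -301.5, 140.8] [-0.0, -0.1, 0.2] rows>=11.1
```

Request:
{"name": "step_arm", "arguments": {
  "increments": [
    [[1,323,-301,60,0,0,0],[1,323,-301,60,0,0,0],[1,323,-301,60,0,0,0],[1,323,-301,60,0,0,0],[1,323,-301,60,0,0,0],[1,323,-301,60,0,0,0],[1,323,-301,60,0,0,0],[1,323,-301,60,0,0,0],[1,323,-301,60,0,0,0],[1,323,-301,60,0,0,0]]
  ]
}}

```text
t: 1.87
eef_pos: [0.4781, 0.1133, 0.1441]
tool_rot: [0.0, 0.906, 0.423, 0.0]
contact_force: [0.7, -0.3, 0.8]
gripper_width: 0.999
grasp_force: 0.0
```

Request:
{"name": "step_arm", "arguments": {
  "increments": [
    [[1,0,0,0,0,0,0],[1,0,0,0,0,0,0],[1,0,0,0,0,0,0]]
  ]
}}

```text
t: 2.12
eef_pos: [0.4785, 0.111, 0.144]
tool_rot: [0.0, 0.906, 0.423, -0.0]
contact_force: [0.5, -1.4, 0.1]
gripper_width: 0.997
grasp_force: 0.0
```

```bash
python3 - <<'E'
from rel import *
k=trk(-.061,-.010)
rel((*k,.14,50),(*k,.06,50))
c=cam("wrist");save(c,"w1");print(proj(c,[*k,.09]))
E
```

```text
t 2.1 pos [0.4785 0.111  0.144 ] yaw 50.0 q7 -1.22 grip 0.997 0.0 F [ 0.5 -1.4  0.1]
  [25.7, -22.6, 4.0] [0.0, 0.0, 0.0] rows>=0.8
  [25.8, -22.6, 84.0] [0.0, 0.0, 0.0] rows>=2.2
[[243.23446083 188.27961803]]
```

View pics/w1.png

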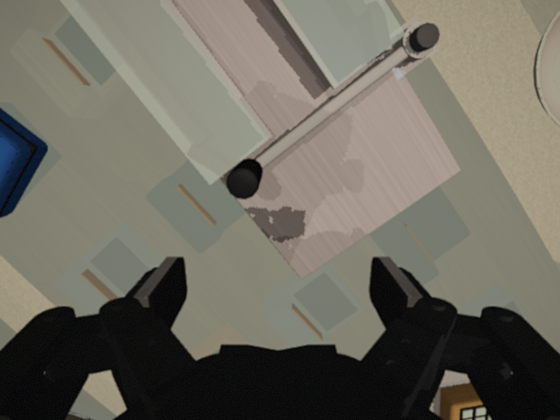

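```bash
python3 - <<'E'
from rel import *
c=cam("wrist")
g=cv2.cvtColor(np.ascontiguousarray(c["image"]),cv2.COLOR_RGB2GRAY)
for (x,y) in((244,180),(425,37)):
    s=g[y-30 if y>30 else 0:y+30,x-30:x+30]; m=(s<70).astype(np.uint8)
    n,l,st,ce=cv2.connectedComponentsWithStats(m); i=1+st[1:,4].argmax(); print(st[i],ce[i]+[x-30,max(0,y-30)])
print(onplane(c,[[244,179]],.09),onplane(c,[[243,183]],.06),onplane(c,[[425,37]],.048))
print("pad",onplane(c,[[460,170],[301,278]],.008))
E
```

```text
[  10    8   38   40 1096] [242.86040146 177.6870438 ]
[ 12  15  30  30 357] [419.54341737  37.92997199]
[[0.48237232 0.14854589 0.09      ]] [[0.4738903  0.14492816 0.06      ]] [[0.64135466 0.140293   0.048     ]]
pad [[0.62434255 0.02231938 0.008     ]
 [0.44326257 0.0322261  0.008     ]]
```

```bash
sed -i 's/O=np.array.*/O=np.array([.539,.154]);TH=np.radians(-2.4)/' rel.py; python3 - <<'E'
from rel import *
k=trk(-.061,-.010); print(k)
rel((*k,.14,50),(*k,.058,50))
g=[]
for f in np.linspace(0,1.85,21)[1:]:
    p=trk(.104-.165*np.cos(f),-.010-.165*np.sin(f)); a=np.radians(50); d=(p-k)*1000
    g.append([round(d@[np.cos(a),np.sin(a)]),round(d@[np.sin(a),-np.cos(a)])])
print(g)
E
```

```text
[0.47763475 0.14656319]
t 2.2 pos [0.4788 0.1098 0.1442] yaw 49.9 q7 -1.22 grip 1.003 0.0 F [-0.5  0.4 -0.1]
  [27.4, -24.6, 4.2] [0.0, 0.0, -0.1] rows>=0.9
  [27.4, -24.7, 86.2] [0.0, 0.0, -0.1] rows>=2.2
[[-12, 10], [-22, 21], [-32, 33], [-40, 45], [-48, 59], [-54, 73], [-58, 87], [-62, 102], [-64, 117], [-64, 132], [-63, 148], [-61, 163], [-58, 178], [-53, 192], [-46, 206], [-39, 219], [-30, 232], [-20, 243], [-9, 254], [3, 264]]
```

Request:
{"name": "step_arm", "arguments": {
  "increments": [
    [[1,28,-25,4,0,0,0],[1,28,-25,4,0,0,0],[1,28,-25,30,0,0,0],[1,28,-25,60,0,0,0],[1,28,-25,86,0,0,0],[1,28,-25,86,0,0,0],[0.2,28,-25,86,0,0,0],[-0.3,28,-25,86,0,0,0],[-1,28,-25,86,0,0,0],[-1,28,-25,86,0,0,0]]
  ],
  "force": 40
}}

```text
t: 3.05
eef_pos: [0.4786, 0.1492, 0.0598]
tool_rot: [0.0, 0.906, 0.422, 0.001]
contact_force: [-0.1, -0.4, 0.1]
gripper_width: 0.455
grasp_force: 0.0
```

Request:
{"name": "step_arm", "arguments": {
  "increments": [
    [[-1,0,0,0,0,0,0],[-1,0,0,0,0,0,0],[-1,0,0,0,0,0,0],[-1,0,0,0,0,0,0]]
  ]
}}

```text
t: 3.38
eef_pos: [0.4789, 0.149, 0.0595]
tool_rot: [0.0, 0.906, 0.422, 0.001]
contact_force: [0.1, -1.4, 6.8]
gripper_width: 0.244
grasp_force: 38.8
```

Request:
{"name": "step_arm", "arguments": {
  "increments": [
    [[-1,-12,10,0,0,0,0],[-1,-22,21,0,0,0,0],[-1,-32,33,0,0,0,0],[-1,-40,45,0,0,0,0],[-1,-48,59,0,0,0,0],[-1,-54,73,0,0,0,0],[-1,-58,87,0,0,0,0],[-1,-62,102,0,0,0,0],[-1,-64,117,0,0,0,0],[-1,-64,132,0,0,0,0]]
  ]
}}

```text
t: 4.22
eef_pos: [0.5345, 0.0124, 0.0583]
tool_rot: [0.0, 0.906, 0.423, -0.004]
contact_force: [-10.3, -5.3, 9.1]
gripper_width: 0.243
grasp_force: 42.7
```

Request:
{"name": "step_arm", "arguments": {
  "increments": [
    [[-1,1,16,0,0,0,0],[-1,3,31,0,0,0,0],[-1,6,46,0,0,0,0],[-1,11,60,0,0,0,0],[-1,18,74,0,0,0,0],[-1,25,87,0,0,0,0],[-1,34,100,0,0,0,0],[-1,44,111,0,0,0,0],[-1,55,122,0,0,0,0],[-1,67,132,0,0,0,0]]
  ]
}}

```text
t: 5.05
eef_pos: [0.6811, -0.019, 0.0584]
tool_rot: [0.0, 0.906, 0.423, -0.001]
contact_force: [-2.7, -2.1, 3.5]
gripper_width: 0.245
grasp_force: 42.1
```

Request:
{"name": "step_arm", "arguments": {
  "increments": [
    [[-0.4,0,0,0,0,0,0],[0.3,0,0,0,0,0,0],[1,0,0,0,0,0,0],[1,0,0,0,0,0,0],[1,0,0,-60,0,0,0],[1,0,0,-90,0,0,0],[1,0,0,-90,0,0,0],[1,0,0,-90,0,0,0],[1,0,0,-90,0,0,0]]
  ]
}}

```text
t: 5.8
eef_pos: [0.6815, -0.0185, 0.1491]
tool_rot: [0.0, 0.906, 0.423, 0.001]
contact_force: [-0.2, -0.0, -0.1]
gripper_width: 0.998
grasp_force: 0.0
```

```bash
python3 - <<'E'
from rel import *;from meas import calcs
c=cam("top");save(c,"top2");print(calcs(c))
b=trk(.157,-.166);print(b)
rel((.4,-.3,.2,-39),(.513,-.228,.15,-31))
E
```

```text
[]
[ 0.68891093 -0.01842887]
t 5.8 pos [ 0.6807 -0.0186  0.1477] yaw 50.0 q7 -0.94 grip 1.002 0.0 F [-0.6  0.4  0. ]
  [-396.0, -34.2, -51.9] [0.0, 0.1, 89.0] rows>=12.4
  [-268.2, 6.1, -2.0] [0.0, 0.1, 81.0] rows>=11.3
```

View pics/top2.png

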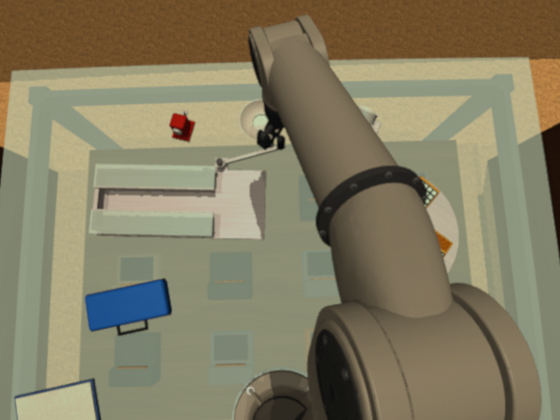

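```bash
python3 - <<'E'
from rel import *
rel((.453,-.192,.22,-31))
E
```

```text
t 5.8 pos [ 0.6807 -0.0186  0.1477] yaw 50.0 q7 -0.94 grip 1.002 0.0 F [-0.6  0.4  0. ]
  [-279.3, -63.0, -72.0] [0.0, 0.1, 81.0] rows>=11.3
```

Request:
{"name": "step_arm", "arguments": {
  "increments": [
    [[1,-279,-63,-72,0,0,81],[1,-279,-63,-72,0,0,81],[1,-279,-63,-72,0,0,81],[1,-279,-63,-72,0,0,81],[1,-279,-63,-72,0,0,81],[1,-279,-63,-72,0,0,81],[1,-279,-63,-72,0,0,81],[1,-279,-63,-72,0,0,81],[1,-279,-63,-72,0,0,81],[1,-279,-63,-72,0,0,81]]
  ]
}}

```text
t: 6.68
eef_pos: [0.4522, -0.1923, 0.2191]
tool_rot: [0.0, 0.981, -0.192, -0.001]
contact_force: [-0.2, -0.3, 0.4]
gripper_width: 0.994
grasp_force: 0.0
```

```bash
cat >> meas.py <<'E'
def wcalcs(c,z=.044,tag=None):
    im=np.ascontiguousarray(c["image"]); hsv=cv2.cvtColor(im,cv2.COLOR_RGB2HSV)
    m=cv2.inRange(hsv,(8,150,60),(25,255,255)); m=cv2.morphologyEx(m,cv2.MORPH_CLOSE,np.ones((25,25)))
    for k in cv2.findContours(m,cv2.RETR_EXTERNAL,cv2.CHAIN_APPROX_NONE)[0]:
        if cv2.contourArea(k)<2500: continue
        b=cv2.boundingRect(k); p=onplane(c,k.reshape(-1,2),z)[:,:2]
        (cx,cy),(w,h),a=cv2.minAreaRect((p*1000).astype(np.float32))
        if w<h: w,h,a=h,w,a+90
        print("calc",round(cx),round(cy),"size",round(w),round(h),"head %.1f"%a,"box",b)
E
python3 - <<'E'
from rel import *;from meas import *
c=cam("wrist");save(c,"w2");wcalcs(c)
rel((.513,-.228,.1,-31))
E
```

```text
calc 393 -379 size 116 72 head 141.0 box (412, 115, 102, 119)
calc 443 -236 size 268 119 head 2.8 box (250, 53, 138, 239)
calc 530 -359 size 124 68 head 137.0 box (354, 0, 110, 123)
t 6.7 pos [ 0.4525 -0.1919  0.219 ] yaw -22.5 q7 -1.72 grip 0.998 0.0 F [ 0.3 -0.4 -0. ]
  [70.0, 10.2, 118.8] [0.0, 0.1, 8.5] rows>=3.3
```

View pics/w2.png

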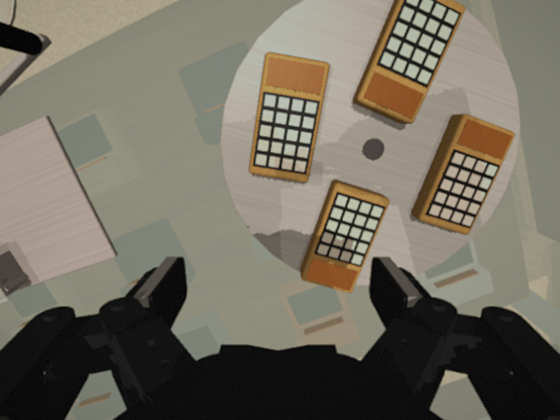

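```bash
sed -i 's/np.ones((25,25))/np.ones((5,5))/' meas.py
python3 - <<'E'
from rel import *;from meas import *
c=cam("wrist");wcalcs(c)
print(onplane(c,[[265,53],[328,63],[305,180],[249,173]],.044))
rel((.513,-.228,.1,-31))
E
```

```text
calc 393 -379 size 117 72 head 141.1 box (413, 114, 102, 119)
calc 528 -359 size 121 65 head 136.4 box (354, 0, 110, 122)
[[ 0.57863973 -0.23218162  0.044     ]
 [ 0.54763986 -0.28435233  0.044     ]
 [ 0.45033148 -0.22291035  0.044     ]
 [ 0.4792793  -0.17204707  0.044     ]]
t 6.8 pos [ 0.4528 -0.1915  0.219 ] yaw -21.7 q7 -1.70 grip 1.004 0.0 F [0.  0.2 0.3]
  [69.7, 11.6, 118.8] [0.0, 0.1, 9.3] rows>=3.3
```

Request:
{"name": "step_arm", "arguments": {
  "increments": [
    [[1,70,11,110,0,0,9],[1,70,11,110,0,0,9],[1,70,11,110,0,0,9],[1,70,11,110,0,0,9],[1,70,11,140,0,0,9],[1,70,11,170,0,0,9],[1,70,11,195,0,0,9],[1,70,11,207,0,0,9],[1,70,11,207,0,0,9]]
  ]
}}

```text
t: 7.53
eef_pos: [0.5127, -0.2264, 0.0107]
tool_rot: [-0.0, 0.965, -0.263, -0.003]
contact_force: [-0.2, -0.1, 0.6]
gripper_width: 0.996
grasp_force: 0.0
```

Request:
{"name": "step_arm", "arguments": {
  "increments": [
    [[0.6,0,0,0,0,0,0],[0,0,0,0,0,0,0],[-0.4,0,0,0,0,0,0],[-1,0,0,0,0,0,0],[-1,0,0,0,0,0,0],[-1,0,0,0,0,0,0]]
  ],
  "force": 60
}}

```text
t: 8.03
eef_pos: [0.5164, -0.2281, 0.0151]
tool_rot: [0.0, 0.965, -0.264, 0.002]
contact_force: [-0.9, 0.1, 8.0]
gripper_width: 0.734
grasp_force: 67.3
```

```bash
python3 - <<'E'
from rel import *
rel((*trk(0,-.08),.1,-2.4),(*trk(0,-.08),.008,-2.4))
E
```

```text
t 8.0 pos [ 0.5164 -0.2281  0.0151] yaw -30.6 q7 -1.86 grip 0.734 67.3 F [-0.9  0.1  8. ]
  [-137.0, -269.9, -85.1] [0.0, -0.2, -28.2] rows>=7.5
  [-137.3, -269.9, 6.9] [0.0, -0.2, -28.2] rows>=7.3
```

Request:
{"name": "step_arm", "arguments": {
  "increments": [
    [[-1,0,0,-40,0,0,0],[-1,0,0,-85,0,0,0],[-1,-137,-270,-85,0,0,-28],[-1,-137,-270,-85,0,0,-28],[-1,-137,-270,-85,0,0,-28],[-1,-137,-270,-85,0,0,-28],[-1,-137,-270,-85,0,0,-28],[-1,-137,-270,-85,0,0,-28],[-1,-137,-270,-85,0,0,-28],[-1,-137,-270,-85,0,0,-28]]
  ]
}}

```text
t: 8.87
eef_pos: [0.5348, 0.0832, 0.0995]
tool_rot: [-0.002, 1.0, -0.018, 0.001]
contact_force: [-0.1, -0.1, -2.1]
gripper_width: 0.74
grasp_force: 67.8
```

Request:
{"name": "step_arm", "arguments": {
  "increments": [
    [[-1,0,0,0,0,0,0],[-1,0,0,0,0,0,0],[-1,0,0,0,0,0,0]]
  ]
}}

```text
t: 9.12
eef_pos: [0.5345, 0.073, 0.0984]
tool_rot: [0.001, 1.0, -0.023, -0.0]
contact_force: [0.5, -0.6, -1.7]
gripper_width: 0.733
grasp_force: 67.8
```

```bash
python3 - <<'E'
from rel import *
rel((*trk(0,-.08),.010,-2.4),(*trk(0,.1),.010,-2.4),(*trk(0,.238),.010,-2.4))
c=cam("top");save(c,"t3");c=cam("wrist");save(c,"w3")
E
```

```text
t 9.1 pos [0.5345 0.073  0.0984] yaw -2.7 q7 -2.01 grip 0.733 67.8 F [ 0.5 -0.6 -1.7]
  [1.1, -1.2, 88.4] [0.1, 0.0, -0.3] rows>=2.1
  [0.3, -181.2, 88.2] [0.1, 0.0, -0.3] rows>=4.8
  [-0.4, -319.2, 88.0] [0.1, 0.0, -0.3] rows>=7.9
```

View pics/w3.png

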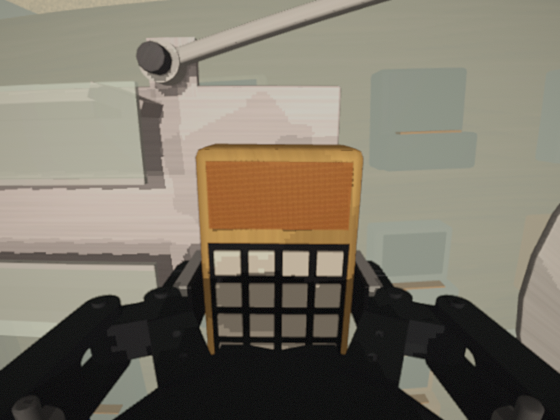

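```bash
python3 - <<'E'
from rel import *
c=cam("wrist")
p=onplane(c,[[215,146],[345,146]],.127)[:,:2]; print("calc end",p)
o=bot.get_obs()["eef_pos"]; u=np.array([np.cos(TH),np.sin(TH)]); print(((p-o[:2])@u*1000).round(1))
v=np.array([-u[1],u[0]])
for a,z in(([[20,187],[140,186]],.049),([[20,253],[150,254]],.049)):
    q=onplane(c,a,z)[:,:2]-O; print((q@u*1000).round(1),(q@v*1000).round(1))
print(((o[:2]-O)@u*1000).round(1),((o[:2]-O)@v*1000).round(1))
E
```

```text
calc end [[0.59427767 0.09162145]
 [0.59202043 0.04433662]]
[58.8 58.6]
[28.5 28.2] [87.6  5.3]
[-18.7 -18.8] [99.1  4.3]
-1.0 -81.5
```

Request:
{"name": "step_arm", "arguments": {
  "increments": [
    [[-1,1,-1,40,0,0,0],[-1,1,-1,75,0,0,0],[-1,1,-1,88,0,0,0],[-1,1,-10,88,0,0,0],[-1,1,-30,88,0,0,0],[-1,1,-50,88,0,0,0],[-1,1,-70,88,0,0,0],[-1,1,-90,88,0,0,0],[-1,1,-110,88,0,0,0],[-1,1,-130,88,0,0,0]]
  ]
}}

```text
t: 10.1
eef_pos: [0.542, 0.2042, 0.0103]
tool_rot: [0.0, 1.0, -0.024, 0.0]
contact_force: [1.4, -0.6, -1.9]
gripper_width: 0.738
grasp_force: 70.5
```

```bash
python3 - <<'E'
from rel import *
rel((*trk(0,.238),.010,-2.4))
E
```

```text
t 10.1 pos [0.542  0.2042 0.0103] yaw -2.7 q7 -2.27 grip 0.738 70.5 F [ 1.4 -0.6 -1.9]
  [-1.9, -187.7, 0.3] [0.0, -0.0, -0.3] rows>=4.5
```

Request:
{"name": "step_arm", "arguments": {
  "increments": [
    [[-1,-1,-25,0,0,0,0],[-1,-1,-50,0,0,0,0],[-1,-1,-75,0,0,0,0],[-1,-1,-100,0,0,0,0],[-1,-2,-125,0,0,0,0],[-1,-2,-150,0,0,0,0],[-1,-2,-170,0,0,0,0],[-1,-2,-186,0,0,0,0],[-1,-2,-186,0,0,0,0],[-1,-2,-186,0,0,0,0]]
  ]
}}

```text
t: 10.93
eef_pos: [0.5481, 0.3904, 0.0101]
tool_rot: [0.0, 1.0, -0.022, -0.0]
contact_force: [0.7, 0.1, -1.3]
gripper_width: 0.737
grasp_force: 70.4
```

Request:
{"name": "step_arm", "arguments": {
  "increments": [
    [[0.66,0,0,0,0,0,0],[0.66,0,0,0,0,0,0],[0.66,0,0,0,0,0,0],[0.66,0,0,-10,0,0,0],[0.66,0,0,-40,0,0,0],[0.66,0,0,-80,0,0,0],[0.66,0,0,-120,0,0,0],[0.66,0,0,-120,0,0,0]]
  ]
}}

```text
t: 11.6
eef_pos: [0.5523, 0.3934, 0.1403]
tool_rot: [-0.005, 1.0, -0.023, 0.006]
contact_force: [1.7, 0.8, 0.9]
gripper_width: 0.826
grasp_force: 0.0
```

```bash
python3 - <<'E'
from rel import *;from meas import *
c=cam("top");save(c,"t4");print(calcs(c));s=cam("side");save(s,"s4")
rel((.46,-.18,.2,-43),(.475,-.31,.2,-43))
cv2.imwrite("pics/c4.png",np.hstack([c["image"][100:330,60:460,::-1],s["image"][140:370,80:480,::-1]]))
E
```

```text
[(371, -238, 117, 61, 141), (389, -382, 117, 62, 140), (527, -361, 118, 61, 137)]
t 11.7 pos [0.5495 0.3909 0.1336] yaw -2.6 q7 -2.45 grip 0.826 0.0 F [-0.  -0.8 -0.2]
  [-62.8, 574.2, -68.6] [-0.3, -0.2, 40.4] rows>=13.9
  [-41.8, 703.3, -69.0] [-0.3, -0.2, 40.4] rows>=17.0
```

View pics/c4.png

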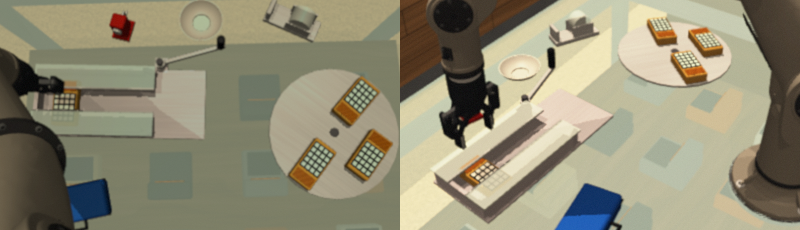

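```bash
python3 - <<'E'
from rel import *
rel((.48,-.0,.13,-39),(.45,-.15,.12,-39),(.371,-.238,.1,-39))
E
```

```text
t 11.7 pos [0.5495 0.3909 0.1336] yaw -2.6 q7 -2.45 grip 0.826 0.0 F [-0.  -0.8 -0.2]
  [-51.4, 393.7, 2.0] [-0.3, -0.2, 36.4] rows>=9.5
  [-74.5, 544.9, 11.4] [-0.3, -0.2, 36.4] rows>=13.2
  [-149.5, 636.6, 30.8] [-0.3, -0.2, 36.4] rows>=15.7
```

Request:
{"name": "step_arm", "arguments": {
  "increments": [
    [[1,-51,394,2,0,0,36.4],[1,-51,394,2,0,0,36.4],[1,-51,394,2,0,0,36.4],[1,-51,394,2,0,0,36.4],[1,-51,394,2,0,0,36.4],[1,-51,394,2,0,0,36.4],[1,-51,394,2,0,0,36.4],[1,-51,394,2,0,0,36.4],[1,-51,394,2,0,0,36.4],[1,-51,394,2,0,0,36.4]]
  ]
}}

```text
t: 12.53
eef_pos: [0.4762, -0.0066, 0.1271]
tool_rot: [0.002, 0.942, -0.336, -0.001]
contact_force: [0.2, 0.6, -0.0]
gripper_width: 1.002
grasp_force: 0.0
```

```bash
python3 - <<'E'
from rel import *
rel((.45,-.15,.12,-39),(.371,-.238,.1,-39))
E
```

```text
t 12.5 pos [ 0.4762 -0.0066  0.1271] yaw -39.3 q7 -2.38 grip 1.002 0.0 F [ 0.2  0.6 -0. ]
  [70.6, 127.6, 7.5] [0.2, 0.1, -0.3] rows>=3.5
  [65.2, 245.7, 28.0] [0.2, 0.1, -0.3] rows>=6.1
```

Request:
{"name": "step_arm", "arguments": {
  "increments": [
    [[1,71,128,7,0,0,0],[1,71,128,7,0,0,0],[1,71,128,7,0,0,0],[1,65,245,28,0,0,0],[1,65,245,28,0,0,0],[1,65,245,28,0,0,0],[1,65,245,28,0,0,0],[1,65,245,28,0,0,0],[1,65,245,28,0,0,0]]
  ]
}}

```text
t: 13.28
eef_pos: [0.3742, -0.2325, 0.0995]
tool_rot: [-0.0, 0.942, -0.335, -0.001]
contact_force: [0.0, -0.7, 0.6]
gripper_width: 1.0
grasp_force: 0.0
```

```bash
python3 - <<'E'
from rel import *;from meas import *
wcalcs(cam("wrist"))
rel((.371,-.238,.018,-39))
E
```

```text
calc 371 -240 size 117 62 head 140.6 box (240, 134, 97, 166)
calc 382 -373 size 93 69 head 140.9 box (386, 0, 123, 156)
t 13.3 pos [ 0.3753 -0.2317  0.0998] yaw -39.0 q7 -1.80 grip 1.001 0.0 F [ 0.6  0.5 -0.2]
  [0.7, 7.6, 81.8] [-0.0, 0.1, -0.0] rows>=2.0
```

Request:
{"name": "step_arm", "arguments": {
  "increments": [
    [[1,0.7,8,0,0,0,0],[1,0.7,8,30,0,0,0],[1,0.7,8,60,0,0,0],[1,0.7,8,80,0,0,0],[1,0.7,8,81,0,0,0],[0.5,0.7,8,81,0,0,0],[0,0.7,8,81,0,0,0],[-1,0.7,8,81,0,0,0],[-1,0.7,8,81,0,0,0],[-1,0.7,8,81,0,0,0]]
  ]
}}

```text
t: 14.17
eef_pos: [0.3719, -0.2392, 0.0204]
tool_rot: [0.0, 0.943, -0.334, 0.001]
contact_force: [0.1, 2.0, 7.4]
gripper_width: 0.735
grasp_force: 67.1
```

Request:
{"name": "step_arm", "arguments": {
  "increments": [
    [[-1,0,0,0,0,0,0],[-1,0,0,0,0,0,0]]
  ]
}}

```text
t: 14.33
eef_pos: [0.372, -0.2392, 0.0204]
tool_rot: [-0.0, 0.943, -0.334, 0.001]
contact_force: [-1.0, 1.7, 9.5]
gripper_width: 0.734
grasp_force: 67.3
```

```bash
python3 - <<'E'
from rel import *
rel((*trk(-.06,-.2),.1,-2.4),(*trk(0,-.08),.1,-2.4))
E
```

```text
t 14.3 pos [ 0.372  -0.2392  0.0204] yaw -39.0 q7 -1.76 grip 0.734 67.3 F [-1.   1.7  9.5]
  [-46.3, -214.4, -79.5] [-0.0, -0.1, -36.6] rows>=5.6
  [-69.6, -346.6, -79.5] [-0.0, -0.1, -36.6] rows>=8.7
```

Request:
{"name": "step_arm", "arguments": {
  "increments": [
    [[-1,0,0,-40,0,0,0],[-1,0,0,-80,0,0,0],[-1,-46,-214,-80,0,0,-36.6],[-1,-46,-214,-80,0,0,-36.6],[-1,-46,-214,-80,0,0,-36.6],[-1,-46,-214,-80,0,0,-36.6],[-1,-70,-347,-80,0,0,-36.6],[-1,-70,-347,-80,0,0,-36.6],[-1,-70,-347,-80,0,0,-36.6],[-1,-70,-347,-80,0,0,-36.6]]
  ]
}}

```text
t: 15.17
eef_pos: [0.5256, 0.0583, 0.0995]
tool_rot: [0.0, 1.0, -0.021, 0.0]
contact_force: [0.8, -1.6, -3.6]
gripper_width: 0.74
grasp_force: 68.9
```

Request:
{"name": "step_arm", "arguments": {
  "increments": [
    [[-1,0,0,0,0,0,0],[-1,0,0,0,0,0,0],[-1,0,0,0,0,0,0],[-1,0,0,0,0,0,0]]
  ]
}}

```text
t: 15.5
eef_pos: [0.5243, 0.0548, 0.099]
tool_rot: [0.001, 1.0, -0.022, -0.001]
contact_force: [-0.1, 0.4, -2.9]
gripper_width: 0.735
grasp_force: 68.9
```

```bash
cat > chk.py <<'E'
from rel import *
# far end of the held calculator in the wrist view
def chk(c,dz):
    o=bot.get_obs()["eef_pos"]; hsv=cv2.cvtColor(np.ascontiguousarray(c["image"]),cv2.COLOR_RGB2HSV)
    m=cv2.inRange(hsv,(8,150,60),(25,255,255)); 
    r=[]
    for x in(225,335): r.append([x,np.nonzero(m[80:200,x])[0][0]+80])
    p=onplane(c,r,o[2]+dz)[:,:2]-o[:2]; d=p[0]-p[1]
    print("end ahead of TCP",(p@[np.cos(TH),np.sin(TH)]*1000).round(1),"edge dir %.1f"%np.degrees(np.arctan2(d[1],d[0])))
E
python3 - <<'E'
from chk import *
chk(cam("wrist"),.024)
rel((*trk(0,-.08),.015,-2.4),(*trk(0,.152),.015,-2.4))
E
```

```text
end ahead of TCP [59.1 58.6] edge dir 87.0
t 15.6 pos [0.5244 0.0546 0.0991] yaw -2.5 q7 -1.92 grip 0.734 68.9 F [ 0.1 -0.3 -2.9]
  [10.5, -20.0, 84.1] [0.1, 0.0, -0.1] rows>=2.1
  [9.9, -252.0, 83.8] [0.1, 0.0, -0.1] rows>=6.4
```

Request:
{"name": "step_arm", "arguments": {
  "increments": [
    [[-1,10,-20,40,0,0,0],[-1,10,-20,75,0,0,0],[-1,10,-20,84,0,0,0],[-1,10,-30,84,0,0,0],[-1,10,-50,84,0,0,0],[-1,10,-70,84,0,0,0],[-1,10,-90,84,0,0,0],[-1,10,-110,84,0,0,0],[-1,10,-130,84,0,0,0],[-1,10,-150,84,0,0,0]]
  ]
}}

```text
t: 16.38
eef_pos: [0.5417, 0.2052, 0.0162]
tool_rot: [0.0, 1.0, -0.022, 0.0]
contact_force: [-0.3, 0.4, -2.3]
gripper_width: 0.729
grasp_force: 70.0
```

Request:
{"name": "step_arm", "arguments": {
  "increments": [
    [[-1,0,-25,0,0,0,0],[-1,0,-50,0,0,0,0],[-1,0,-75,0,0,0,0],[-1,0,-95,0,0,0,0],[-1,0,-102,0,0,0,0],[-1,0,-102,0,0,0,0],[-1,0,-102,0,0,0,0]]
  ]
}}

```text
t: 16.97
eef_pos: [0.546, 0.3059, 0.0155]
tool_rot: [0.001, 1.0, -0.022, -0.0]
contact_force: [1.2, -0.6, -3.4]
gripper_width: 0.728
grasp_force: 70.1
```

```bash
python3 - <<'E'
from rel import *
rel((*trk(0,.152),.015,-2.4))
E
```

```text
t 17.0 pos [0.546  0.3059 0.0155] yaw -2.5 q7 -2.31 grip 0.728 70.1 F [ 1.2 -0.6 -3.4]
  [-0.6, 0.0, 0.5] [0.1, 0.0, -0.1] rows>=0.0
```

Request:
{"name": "step_arm", "arguments": {
  "increments": [
    [[0.66,0,0,1,0,0,0],[0.66,0,0,1,0,0,0],[0.66,0,0,1,0,0,0],[0.66,0,0,-10,0,0,0],[0.66,0,0,-40,0,0,0],[0.66,0,0,-80,0,0,0],[0.66,0,0,-115,0,0,0],[0.66,0,0,-115,0,0,0],[0.66,0,0,-115,0,0,0]]
  ]
}}

```text
t: 17.72
eef_pos: [0.5476, 0.3087, 0.1339]
tool_rot: [-0.002, 1.0, -0.021, 0.003]
contact_force: [0.0, 0.1, -0.3]
gripper_width: 0.827
grasp_force: 0.0
```

```bash
python3 - <<'E'
from rel import *;from meas import *
c=cam("top");print(calcs(c))
rel((.527,-.361,.12,-43))
E
```

```text
[(389, -382, 117, 62, 140), (527, -361, 117, 61, 137)]
t 17.8 pos [0.5463 0.3078 0.1318] yaw -2.4 q7 -2.29 grip 0.834 0.0 F [-0.9 -0.  -0.8]
  [9.0, 669.1, 11.0] [-0.1, -0.1, 40.6] rows>=16.0
```

Request:
{"name": "step_arm", "arguments": {
  "increments": [
    [[1,9,667,11,0,0,40.6],[1,9,667,11,0,0,40.6],[1,9,667,11,0,0,40.6],[1,9,667,11,0,0,40.6],[1,9,667,11,0,0,40.6],[1,9,667,11,0,0,40.6],[1,9,667,11,0,0,40.6],[1,9,667,11,0,0,40.6],[1,9,667,11,0,0,40.6],[1,9,667,11,0,0,40.6]]
  ]
}}

```text
t: 18.6
eef_pos: [0.5323, -0.1105, 0.1222]
tool_rot: [0.0, 0.93, -0.366, -0.001]
contact_force: [1.0, -0.5, -0.1]
gripper_width: 0.998
grasp_force: 0.0
```

Request:
{"name": "step_arm", "arguments": {
  "increments": [
    [[1,0,0,0,0,0,0],[1,0,0,0,0,0,0],[1,0,0,0,0,0,0]]
  ]
}}

```text
t: 18.85
eef_pos: [0.533, -0.1083, 0.1224]
tool_rot: [0.0, 0.93, -0.367, -0.001]
contact_force: [-0.4, 0.4, 0.3]
gripper_width: 1.001
grasp_force: 0.0
```

```bash
python3 - <<'E'
from rel import *
rel((.527,-.361,.1,-43))
E
```

```text
t 18.9 pos [ 0.533  -0.1083  0.1224] yaw -43.0 q7 -2.17 grip 1.001 0.0 F [-0.4  0.4  0.3]
  [168.1, 188.8, 22.2] [0.1, 0.1, -0.0] rows>=6.1
```

Request:
{"name": "step_arm", "arguments": {
  "increments": [
    [[1,168,189,22,0,0,0],[1,168,189,22,0,0,0],[1,168,189,22,0,0,0],[1,168,189,22,0,0,0],[1,168,189,22,0,0,0],[1,168,189,22,0,0,0],[1,168,189,22,0,0,0],[1,168,189,22,0,0,0],[1,168,189,22,0,0,0],[1,168,189,22,0,0,0]]
  ]
}}

```text
t: 19.68
eef_pos: [0.529, -0.3579, 0.1009]
tool_rot: [-0.001, 0.931, -0.365, -0.001]
contact_force: [0.3, 0.6, -0.3]
gripper_width: 1.0
grasp_force: 0.0
```

```bash
python3 - <<'E'
from rel import *;from meas import *
wcalcs(cam("wrist"))
rel((.527,-.361,.018,-43))
E
```

```text
calc 425 -423 size 88 40 head 8.5 box (380, 246, 92, 69)
calc 528 -364 size 117 61 head 136.4 box (237, 132, 97, 166)
t 19.7 pos [ 0.5291 -0.3581  0.1011] yaw -42.8 q7 -1.72 grip 1.0 0.0 F [ 0.1  0.8 -0. ]
  [0.6, 3.7, 83.1] [-0.1, 0.1, 0.2] rows>=2.0
```

Request:
{"name": "step_arm", "arguments": {
  "increments": [
    [[1,1,4,0,0,0,0],[1,1,4,30,0,0,0.4],[1,1,4,60,0,0,0.4],[1,1,4,80,0,0,0.4],[1,1,4,83,0,0,0.4],[0.5,1,4,83,0,0,0.4],[0,1,4,83,0,0,0.4],[-1,1,4,83,0,0,0.4],[-1,1,4,83,0,0,0.4],[-1,1,4,83,0,0,0.4]]
  ]
}}

```text
t: 20.57
eef_pos: [0.5268, -0.3655, 0.02]
tool_rot: [0.0, 0.929, -0.37, 0.001]
contact_force: [-0.5, 0.7, 5.2]
gripper_width: 0.734
grasp_force: 67.7
```

Request:
{"name": "step_arm", "arguments": {
  "increments": [
    [[-1,0,0,0,0,0,0],[-1,0,0,0,0,0,0]]
  ]
}}

```text
t: 20.73
eef_pos: [0.5268, -0.3654, 0.0199]
tool_rot: [0.0, 0.929, -0.37, 0.001]
contact_force: [-0.2, 1.0, 6.8]
gripper_width: 0.736
grasp_force: 67.9
```

```bash
python3 - <<'E'
from rel import *
rel((*trk(0,-.08),.1,-2.4))
E
```

```text
t 20.7 pos [ 0.5268 -0.3654  0.0199] yaw -43.4 q7 -1.71 grip 0.736 67.9 F [-0.2  1.   6.8]
  [-295.3, -325.5, -80.5] [0.0, -0.1, -41.0] rows>=10.7
```

Request:
{"name": "step_arm", "arguments": {
  "increments": [
    [[-1,0,0,-40,0,0,0],[-1,0,0,-80,0,0,0],[-1,-295,-325,-80,0,0,-41],[-1,-295,-325,-80,0,0,-41],[-1,-295,-325,-80,0,0,-41],[-1,-295,-325,-80,0,0,-41],[-1,-295,-325,-80,0,0,-41],[-1,-295,-325,-80,0,0,-41],[-1,-295,-325,-80,0,0,-41],[-1,-295,-325,-80,0,0,-41]]
  ]
}}

```text
t: 21.57
eef_pos: [0.5322, -0.0301, 0.0987]
tool_rot: [0.0, 1.0, -0.021, 0.0]
contact_force: [0.2, 0.7, -2.5]
gripper_width: 0.738
grasp_force: 68.1
```

Request:
{"name": "step_arm", "arguments": {
  "increments": [
    [[-1,0,0,0,0,0,0],[-1,0,0,0,0,0,0],[-1,0,0,0,0,0,0]]
  ]
}}

```text
t: 21.82
eef_pos: [0.5326, -0.0322, 0.0985]
tool_rot: [0.0, 1.0, -0.021, 0.0]
contact_force: [0.2, -0.9, -3.2]
gripper_width: 0.732
grasp_force: 68.1
```

```bash
python3 - <<'E'
from rel import *
rel((*trk(0,-.08),.1,-2.4))
E
```

```text
t 21.8 pos [ 0.5326 -0.0322  0.0985] yaw -2.4 q7 -1.71 grip 0.732 68.1 F [ 0.2 -0.9 -3.2]
  [-1.3, -106.3, -1.6] [0.0, -0.0, 0.0] rows>=2.5
```

Request:
{"name": "step_arm", "arguments": {
  "increments": [
    [[-1,-1,-40,0,0,0,0],[-1,-1,-80,0,0,0,0],[-1,-1,-106,10,0,0,0],[-1,-1,-106,45,0,0,0],[-1,-1,-106,75,0,0,0],[-1,-1,-106,83,0,0,0],[-1,-1,-115,83,0,0,0],[-1,-1,-130,83,0,0,0],[-1,-1,-150,83,0,0,0],[-1,-1,-170,83,0,0,0]]
  ]
}}

```text
t: 22.65
eef_pos: [0.5401, 0.1366, 0.0164]
tool_rot: [0.0, 1.0, -0.023, 0.001]
contact_force: [-0.4, 0.1, -2.6]
gripper_width: 0.734
grasp_force: 68.6
```

Request:
{"name": "step_arm", "arguments": {
  "increments": [
    [[-1,0,-20,0,0,0,0],[-1,0,-40,0,0,0,0],[-1,0,-60,0,0,0,0],[-1,0,-76,0,0,0,0],[-1,0,-82,0,0,0,0],[-1,0,-82,0,0,0,0],[-1,0,-82,0,0,0,0]]
  ]
}}

```text
t: 23.23
eef_pos: [0.5428, 0.2185, 0.0158]
tool_rot: [0.0, 1.0, -0.022, 0.0]
contact_force: [-0.7, -0.3, -2.9]
gripper_width: 0.734
grasp_force: 68.6
```

```bash
python3 - <<'E'
from rel import *
rel((*trk(0,.066),.015,-2.4))
E
```

```text
t 23.2 pos [0.5428 0.2185 0.0158] yaw -2.5 q7 -2.16 grip 0.734 68.6 F [-0.7 -0.3 -2.9]
  [-1.1, -1.4, 0.8] [0.1, -0.0, -0.1] rows>=0.0
```

Request:
{"name": "step_arm", "arguments": {
  "increments": [
    [[0.66,0,0,1,0,0,0],[0.66,0,0,1,0,0,0],[0.66,0,0,1,0,0,0],[0.66,0,0,-10,0,0,0],[0.66,0,0,-40,0,0,0],[0.66,0,0,-80,0,0,0],[0.66,0,0,-115,0,0,0],[0.66,0,0,-115,0,0,0],[0.66,0,0,-115,0,0,0]]
  ]
}}

```text
t: 23.98
eef_pos: [0.544, 0.2206, 0.1337]
tool_rot: [-0.001, 1.0, -0.021, 0.003]
contact_force: [-0.5, -0.2, -0.9]
gripper_width: 0.831
grasp_force: 0.0
```

```bash
python3 - <<'E'
from rel import *;from meas import *
c=cam("top");print(calcs(c))
rel((.389,-.382,.12,-40))
cv2.imwrite("pics/c5.png",cv2.resize(np.ascontiguousarray(c["image"][140:260,80:280,::-1]),(800,480)))
E
```

```text
[(389, -383, 117, 63, 141)]
t 24.0 pos [0.5427 0.22   0.1316] yaw -2.4 q7 -2.14 grip 0.832 0.0 F [-0.1  0.7  0.1]
  [-128.1, 608.0, 10.8] [-0.1, -0.1, 37.6] rows>=14.9
```

View pics/c5.png

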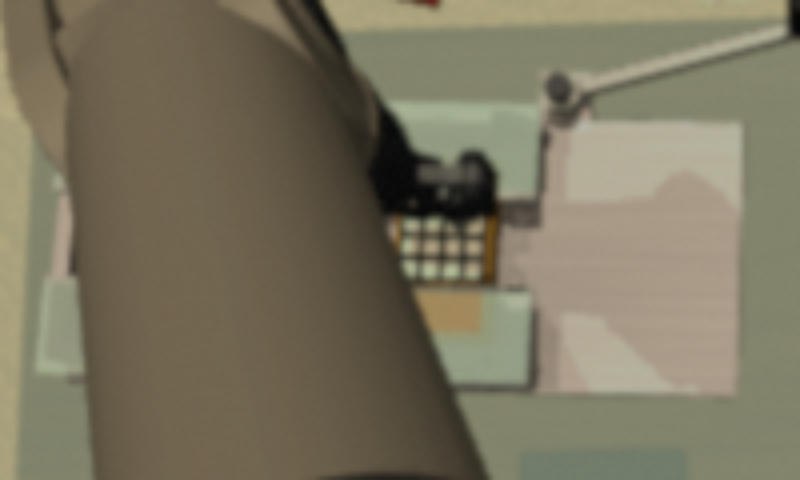

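The third calculator sits in the lane (rear edge at about (495,250) in the crop). Now the fourth.

Request:
{"name": "step_arm", "arguments": {
  "increments": [
    [[1,-128,608,11,0,0,37.6],[1,-128,608,11,0,0,37.6],[1,-128,608,11,0,0,37.6],[1,-128,608,11,0,0,37.6],[1,-128,608,11,0,0,37.6],[1,-128,608,11,0,0,37.6],[1,-128,608,11,0,0,37.6],[1,-128,608,11,0,0,37.6],[1,-128,608,11,0,0,37.6],[1,-128,608,11,0,0,37.6]]
  ]
}}

```text
t: 24.87
eef_pos: [0.4373, -0.1851, 0.1219]
tool_rot: [0.0, 0.94, -0.342, -0.001]
contact_force: [1.1, 0.4, 0.1]
gripper_width: 1.0
grasp_force: 0.0
```

Request:
{"name": "step_arm", "arguments": {
  "increments": [
    [[1,0,0,0,0,0,0],[1,0,0,0,0,0,0],[1,0,0,0,0,0,0]]
  ]
}}

```text
t: 25.12
eef_pos: [0.4386, -0.1831, 0.1221]
tool_rot: [-0.0, 0.94, -0.342, -0.001]
contact_force: [0.1, 0.1, -0.5]
gripper_width: 1.002
grasp_force: 0.0
```

```bash
python3 - <<'E'
from rel import *
rel((.389,-.383,.1,-39.5))
E
```

```text
t 25.1 pos [ 0.4386 -0.1831  0.1221] yaw -40.0 q7 -1.92 grip 1.002 0.0 F [ 0.1  0.1 -0.5]
  [90.6, 184.9, 22.0] [0.0, 0.1, -0.5] rows>=5.0
```

Request:
{"name": "step_arm", "arguments": {
  "increments": [
    [[1,91,185,22,0,0,-0.5],[1,91,185,22,0,0,-0.5],[1,91,185,22,0,0,-0.5],[1,91,185,22,0,0,-0.5],[1,91,185,22,0,0,-0.5],[1,91,185,22,0,0,-0.5],[1,91,185,22,0,0,-0.5],[1,91,185,22,0,0,-0.5],[1,91,185,22,0,0,-0.5]]
  ]
}}

```text
t: 25.87
eef_pos: [0.3916, -0.3811, 0.1006]
tool_rot: [-0.001, 0.942, -0.336, -0.0]
contact_force: [0.5, -0.7, 0.5]
gripper_width: 0.998
grasp_force: 0.0
```

```bash
python3 - <<'E'
from rel import *;from meas import *
wcalcs(cam("wrist"))
rel((.389,-.384,.018,-39.3))
E
```

```text
calc 389 -386 size 117 62 head 140.6 box (236, 136, 96, 165)
t 25.9 pos [ 0.3916 -0.3813  0.1007] yaw -39.3 q7 -1.46 grip 0.999 0.0 F [-0.8 -0.3 -0.2]
  [-0.2, 3.8, 82.7] [-0.1, 0.0, 0.0] rows>=2.0
```

Request:
{"name": "step_arm", "arguments": {
  "increments": [
    [[1,1,5,0,0,0,0],[1,1,5,30,0,0,0],[1,1,5,60,0,0,0],[1,1,5,80,0,0,0],[1,1,5,83,0,0,0],[0.5,1,5,83,0,0,0],[0,1,5,83,0,0,0],[-1,1,5,83,0,0,0],[-1,1,5,83,0,0,0],[-1,1,5,83,0,0,0]]
  ]
}}

```text
t: 26.75
eef_pos: [0.3886, -0.3889, 0.0193]
tool_rot: [0.0, 0.941, -0.338, 0.001]
contact_force: [-0.6, 2.7, 6.1]
gripper_width: 0.737
grasp_force: 67.7
```

Request:
{"name": "step_arm", "arguments": {
  "increments": [
    [[-1,0,0,0,0,0,0],[-1,0,0,0,0,0,0]]
  ]
}}

```text
t: 26.92
eef_pos: [0.3886, -0.3888, 0.0193]
tool_rot: [0.0, 0.941, -0.338, 0.001]
contact_force: [-0.4, 1.0, 8.1]
gripper_width: 0.736
grasp_force: 68.1
```

```bash
python3 - <<'E'
from rel import *
rel((.5,-.2,.1,-2.4),(*trk(0,-.08),.1,-2.4))
E
```

```text
t 26.9 pos [ 0.3886 -0.3888  0.0193] yaw -39.5 q7 -1.41 grip 0.736 68.1 F [-0.4  1.   8.1]
  [-34.0, -216.6, -80.7] [0.0, -0.1, -37.1] rows>=5.6
  [-180.8, -450.8, -80.9] [0.0, -0.1, -37.1] rows>=11.8
```

Request:
{"name": "step_arm", "arguments": {
  "increments": [
    [[-1,0,0,-40,0,0,0],[-1,0,0,-80,0,0,0],[-1,-34,-217,-80,0,0,-37],[-1,-34,-217,-80,0,0,-37],[-1,-34,-217,-80,0,0,-37],[-1,-34,-217,-80,0,0,-37],[-1,-34,-217,-80,0,0,-37],[-1,-34,-217,-80,0,0,-37],[-1,-34,-217,-80,0,0,-37],[-1,-34,-217,-80,0,0,-37]]
  ]
}}

```text
t: 27.75
eef_pos: [0.4997, -0.1984, 0.098]
tool_rot: [-0.0, 1.0, -0.021, -0.0]
contact_force: [-1.0, -0.6, -1.9]
gripper_width: 0.738
grasp_force: 68.6
```

```bash
python3 - <<'E'
from rel import *
rel((*trk(0,-.09),.1,-2.4))
E
```

```text
t 27.8 pos [ 0.4997 -0.1984  0.098 ] yaw -2.4 q7 -1.33 grip 0.738 68.6 F [-1.  -0.6 -1.9]
  [24.4, -263.8, -2.0] [-0.0, 0.0, -0.0] rows>=6.4
```

Request:
{"name": "step_arm", "arguments": {
  "increments": [
    [[-1,24,-264,-2,0,0,0],[-1,24,-264,-2,0,0,0],[-1,24,-264,-2,0,0,0],[-1,24,-264,-2,0,0,0],[-1,24,-264,-2,0,0,0],[-1,24,-264,-2,0,0,0],[-1,24,-264,-2,0,0,0],[-1,24,-264,-2,0,0,0],[-1,24,-264,-2,0,0,0]]
  ]
}}

```text
t: 28.5
eef_pos: [0.5349, 0.0627, 0.0998]
tool_rot: [0.0, 1.0, -0.022, -0.0]
contact_force: [-0.7, -0.6, -2.9]
gripper_width: 0.734
grasp_force: 68.6
```

```bash
python3 - <<'E'
from chk import *
chk(cam("wrist"),.024)
rel((*trk(0,-.09),.0145,-2.4),(*trk(0,-.025),.0145,-2.4))
E
```

```text
end ahead of TCP [58.1 58. ] edge dir 87.5
t 28.6 pos [0.5347 0.0612 0.0998] yaw -2.7 q7 -1.85 grip 0.732 68.6 F [-0.2 -1.  -3. ]
  [0.4, -3.0, 85.3] [0.1, 0.0, -0.3] rows>=2.0
  [0.1, -68.0, 85.2] [0.1, 0.0, -0.3] rows>=2.6
```

Request:
{"name": "step_arm", "arguments": {
  "increments": [
    [[-1,0,-3,40,0,0,0],[-1,0,-3,75,0,0,0],[-1,0,-3,85,0,0,0],[-1,0,-20,85,0,0,0],[-1,0,-40,85,0,0,0],[-1,0,-60,85,0,0,0],[-1,0,-68,85,0,0,0],[-1,0,-68,85,0,0,0],[-1,0,-68,86,0,0,0],[0.66,0,-68,86,0,0,0]]
  ]
}}

```text
t: 29.38
eef_pos: [0.5382, 0.129, 0.0142]
tool_rot: [0.001, 1.0, -0.023, 0.0]
contact_force: [-0.0, -1.3, -0.2]
gripper_width: 0.826
grasp_force: 0.0
```

Request:
{"name": "step_arm", "arguments": {
  "increments": [
    [[0.66,0,0,0,0,0,0],[0.66,0,0,0,0,0,0],[0.66,0,0,-10,0,0,0],[0.66,0,0,-40,0,0,0],[0.66,0,0,-75,0,0,0],[0.66,0,40,-75,0,0,0],[-1,0,75,-75,0,0,0],[-1,0,75,-75,0,0,0],[-1,0,75,-75,0,0,0],[-1,0,75,-75,0,0,0]]
  ]
}}

```text
t: 30.22
eef_pos: [0.535, 0.0565, 0.0896]
tool_rot: [-0.0, 1.0, -0.022, 0.0]
contact_force: [-0.1, 0.3, -0.7]
gripper_width: 0.267
grasp_force: 0.0
```

Request:
{"name": "step_arm", "arguments": {
  "increments": [
    [[-1,0,0,0,0,0,0],[-1,0,0,0,0,0,0],[-1,0,0,0,0,0,0],[-1,0,0,0,0,0,0]]
  ]
}}

```text
t: 30.55
eef_pos: [0.5347, 0.0573, 0.0888]
tool_rot: [-0.0, 1.0, -0.021, -0.0]
contact_force: [0.1, -0.6, -0.3]
gripper_width: -0.001
grasp_force: 0.0
```

```bash
python3 - <<'E'
from rel import *
rel((*trk(0,-.1),.018,-2.4),(*trk(0,-.01),.018,-2.4))
c=cam("wrist");save(c,"w6")
E
```

```text
t 30.6 pos [0.5347 0.0573 0.0888] yaw -2.4 q7 -1.83 grip -0.001 0.0 F [ 0.1 -0.6 -0.3]
  [0.3, 3.2, 70.8] [-0.0, 0.0, -0.0] rows>=1.7
  [0.3, -86.8, 70.8] [-0.0, 0.0, -0.0] rows>=2.7
```

View pics/w6.png

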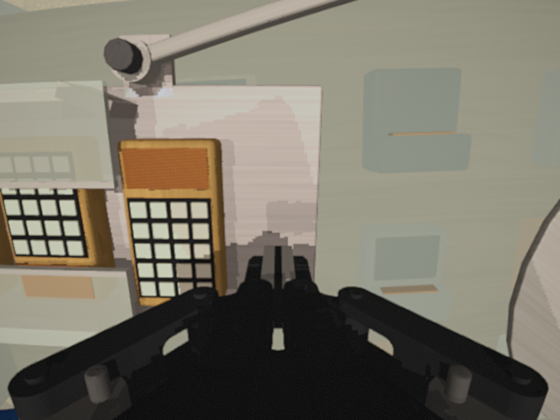

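Request:
{"name": "step_arm", "arguments": {
  "increments": [
    [[-1,0,3,35,0,0,0],[-1,0,3,70,0,0,0],[-1,0,0,70,0,0,0],[-1,0,-12,70,0,0,0],[-1,0,-24,70,0,0,0],[-1,0,-36,70,0,0,0],[-1,0,-48,70,0,0,0],[-1,0,-60,70,0,0,0],[-1,0,-72,70,0,0,0],[-1,0,-80,70,0,0,0]]
  ]
}}

```text
t: 31.43
eef_pos: [0.5388, 0.1378, 0.0198]
tool_rot: [0.0, 1.0, -0.021, 0.001]
contact_force: [-0.5, -5.9, 3.9]
gripper_width: -0.001
grasp_force: 3.4
```

Request:
{"name": "step_arm", "arguments": {
  "increments": [
    [[-1,0,-8,0,0,0,0],[-1,0,-16,0,0,0,0],[-1,0,-18,0,0,0,0],[-1,0,-18,0,0,0,0],[-1,0,-18,0,0,0,0]]
  ]
}}

```text
t: 31.85
eef_pos: [0.5392, 0.1551, 0.019]
tool_rot: [-0.0, 1.0, -0.022, 0.0]
contact_force: [0.3, -1.3, 0.0]
gripper_width: -0.0
grasp_force: 0.6
```

Request:
{"name": "step_arm", "arguments": {
  "increments": [
    [[-1,0,20,0,0,0,0],[-1,0,50,0,0,0,0],[-1,0,80,-30,0,0,0],[-1,0,120,-70,0,0,0],[-1,0,120,-110,0,0,0],[-1,0,120,-110,0,0,0],[-1,0,120,-110,0,0,0]]
  ]
}}

```text
t: 32.43
eef_pos: [0.5364, 0.0344, 0.1326]
tool_rot: [-0.001, 1.0, -0.023, 0.004]
contact_force: [0.7, 0.4, 0.0]
gripper_width: -0.001
grasp_force: 0.0
```

```bash
python3 - <<'E'
from rel import *
rel((.6,-.07,.16,16))
c=cam("wrist");t=cam("top");save(c,"w7");save(t,"t7")
cv2.imwrite("pics/c7.png",np.hstack([cv2.resize(np.ascontiguousarray(c["image"][:,:,::-1]),(400,300)),cv2.resize(np.ascontiguousarray(t["image"][130:280,80:280,::-1]),(400,300))]))
E
```

```text
t 32.4 pos [0.5364 0.0344 0.1326] yaw -2.6 q7 -1.79 grip -0.001 0.0 F [0.7 0.4 0. ]
  [68.5, 101.3, -27.2] [-0.1, -0.4, -18.6] rows>=3.0
```

View pics/c7.png

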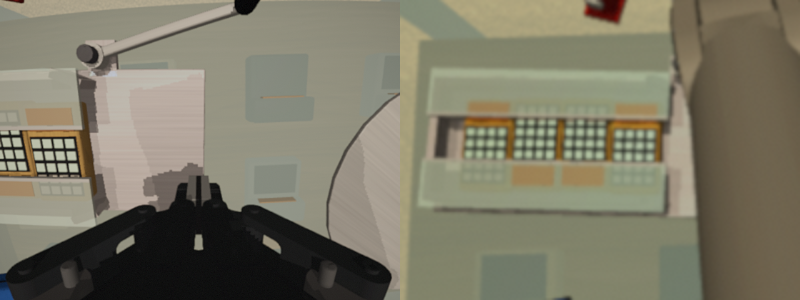

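```bash
python3 - <<'E'
from rel import *
c=cam("wrist"); hsv=cv2.cvtColor(np.ascontiguousarray(c["image"]),cv2.COLOR_RGB2HSV)
m=cv2.inRange(hsv,(8,150,60),(25,255,255))
for r in(195,210,225):
    x=np.nonzero(m[r,:200])[0].max()
    for z in(.036,.01):
        q=onplane(c,[[x,r]],z)[0,:2]-O; print(r,x,z,(q@[-np.sin(TH),np.cos(TH)]*1000).round(1))
b=trk(.104-.165*np.cos(1.85),-.010-.165*np.sin(1.85));print(b)
rel((*b,.14,50))
E
```

```text
195 124 0.036 2.8
195 124 0.01 16.3
210 126 0.036 2.8
210 126 0.01 16.3
225 127 0.036 3.7
225 127 0.01 17.3
[ 0.68128061 -0.02072176]
t 32.6 pos [0.5332 0.0357 0.1281] yaw -2.4 q7 -1.79 grip -0.002 0.0 F [-1.  -0.1 -0.4]
  [150.3, 50.2, -12.1] [-0.1, 0.0, -52.4] rows>=7.3
```

Request:
{"name": "step_arm", "arguments": {
  "increments": [
    [[1,150,50,-12,0,0,-52.4],[1,150,50,-12,0,0,-52.4],[1,150,50,-12,0,0,-52.4],[1,150,50,-12,0,0,-52.4],[1,150,50,-12,0,0,-52.4],[1,150,50,-12,0,0,-52.4],[1,150,50,-12,0,0,-52.4],[1,150,50,-12,0,0,-52.4],[1,150,50,-12,0,0,-52.4],[1,150,50,-12,0,0,-52.4]]
  ]
}}

```text
t: 33.42
eef_pos: [0.6807, -0.0208, 0.139]
tool_rot: [-0.001, 0.907, 0.422, -0.001]
contact_force: [0.1, -0.4, -0.0]
gripper_width: 0.994
grasp_force: 0.0
```

Request:
{"name": "step_arm", "arguments": {
  "increments": [
    [[1,0,0,0,0,0,0],[1,0,0,0,0,0,0]]
  ]
}}

```text
t: 33.58
eef_pos: [0.6812, -0.0215, 0.1403]
tool_rot: [-0.0, 0.907, 0.422, -0.0]
contact_force: [0.7, -0.1, -0.6]
gripper_width: 0.998
grasp_force: 0.0
```

```bash
python3 - <<'E'
from rel import *
rel((.6812,-.020,.06,50))
c=cam("wrist");save(c,"w8");print(proj(c,[[.6812,-.02,.09]]))
k=trk(.104-.165*np.cos(1.85),-.010-.165*np.sin(1.85))
g=[]
for f in np.linspace(1.85,-0.01,21)[1:]:
    p=trk(.104-.165*np.cos(f),-.010-.165*np.sin(f)); a=np.radians(50); d=(p-k)*1000
    g.append([round(d@[np.cos(a),np.sin(a)]),round(d@[np.sin(a),-np.cos(a)])])
print(g); print((np.array(g[10:])-g[9]).tolist())
E
```

```text
t 33.6 pos [ 0.6812 -0.0215  0.1403] yaw 49.9 q7 -0.85 grip 0.998 0.0 F [ 0.7 -0.1 -0.6]
  [1.1, -0.9, 80.3] [-0.0, 0.0, -0.1] rows>=1.9
[[276.62880269 226.15592737]]
[[-12, -10], [-23, -20], [-33, -32], [-42, -45], [-49, -58], [-55, -72], [-60, -86], [-64, -101], [-66, -117], [-67, -132], [-66, -147], [-64, -162], [-61, -177], [-56, -192], [-50, -206], [-43, -219], [-34, -232], [-24, -244], [-13, -255], [-1, -265]]
[[1, -15], [3, -30], [6, -45], [11, -60], [17, -74], [24, -87], [33, -100], [43, -112], [54, -123], [66, -133]]
```

View pics/w8.png

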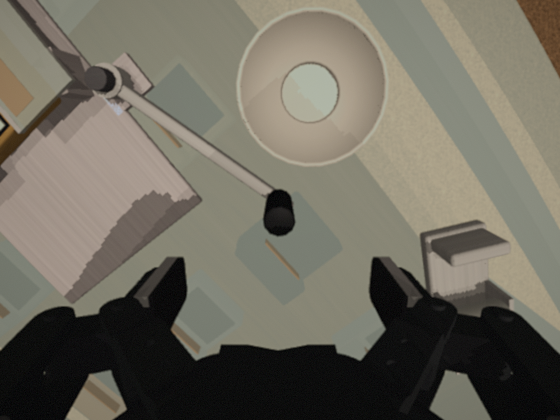

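Request:
{"name": "step_arm", "arguments": {
  "increments": [
    [[1,1,-1,30,0,0,0],[1,1,-1,60,0,0,0],[1,1,-1,80,0,0,0],[1,1,-1,80,0,0,0],[0.2,1,-1,80,0,0,0],[-0.3,1,-1,80,0,0,0],[-1,1,-1,80,0,0,0],[-1,1,-1,80,0,0,0],[-1,1,-1,80,0,0,0],[-1,1,-1,80,0,0,0]]
  ],
  "force": 40
}}

```text
t: 34.47
eef_pos: [0.6823, -0.0209, 0.0624]
tool_rot: [0.001, 0.907, 0.422, 0.001]
contact_force: [-0.3, -0.7, 4.5]
gripper_width: 0.242
grasp_force: 39.0
```

Request:
{"name": "step_arm", "arguments": {
  "increments": [
    [[-1,0,0,0,0,0,0],[-1,0,0,0,0,0,0],[-1,0,0,0,0,0,0],[-1,0,0,0,0,0,0]]
  ]
}}

```text
t: 34.8
eef_pos: [0.6823, -0.0209, 0.0624]
tool_rot: [0.001, 0.907, 0.422, 0.001]
contact_force: [-0.9, -2.0, 7.0]
gripper_width: 0.241
grasp_force: 39.0
```

Request:
{"name": "step_arm", "arguments": {
  "increments": [
    [[-1,-12,-10,0,0,0,0],[-1,-23,-20,0,0,0,0],[-1,-33,-32,0,0,0,0],[-1,-42,-45,0,0,0,0],[-1,-49,-58,0,0,0,0],[-1,-55,-72,0,0,0,0],[-1,-60,-86,0,0,0,0],[-1,-64,-101,0,0,0,0],[-1,-66,-117,0,0,0,0],[-1,-67,-132,0,0,0,0]]
  ]
}}

```text
t: 35.63
eef_pos: [0.534, 0.005, 0.0615]
tool_rot: [0.003, 0.908, 0.418, -0.004]
contact_force: [-12.0, -21.1, 19.3]
gripper_width: 0.237
grasp_force: 38.7
```

Request:
{"name": "step_arm", "arguments": {
  "increments": [
    [[-1,1,-15,0,0,0,0],[-1,3,-30,0,0,0,0],[-1,6,-45,0,0,0,0],[-1,11,-60,0,0,0,0],[-1,17,-74,0,0,0,0],[-1,24,-87,0,0,0,0],[-1,33,-100,0,0,0,0],[-1,43,-112,0,0,0,0],[-1,54,-123,0,0,0,0],[-1,65,-132,0,0,0,0]]
  ]
}}

```text
t: 36.47
eef_pos: [0.4785, 0.1479, 0.0613]
tool_rot: [0.0, 0.907, 0.421, 0.0]
contact_force: [2.6, -4.6, 0.8]
gripper_width: 0.239
grasp_force: 57.8
```

```bash
python3 - <<'E'
from rel import *
rel((*trk(-.061,-.010),.06,50))
E
```

```text
t 36.5 pos [0.4785 0.1479 0.0613] yaw 49.8 q7 -1.27 grip 0.239 57.8 F [ 2.6 -4.6  0.8]
  [-1.6, 0.2, 1.3] [0.1, -0.0, -0.2] rows>=0.1
```

Request:
{"name": "step_arm", "arguments": {
  "increments": [
    [[-1,2,-2,0,0,0,0],[-1,2,-2,0,0,0,0],[-1,2,-2,0,0,0,0]]
  ]
}}

```text
t: 36.72
eef_pos: [0.4792, 0.1495, 0.0614]
tool_rot: [0.001, 0.907, 0.422, 0.001]
contact_force: [3.0, -5.1, -0.4]
gripper_width: 0.239
grasp_force: 57.7
```

Request:
{"name": "step_arm", "arguments": {
  "increments": [
    [[-0.4,0,0,0,0,0,0],[0.2,0,0,0,0,0,0],[0.5,0,0,0,0,0,0],[0.5,0,0,0,0,0,0],[0.5,0,0,-40,0,0,0],[0.5,0,0,-80,0,0,0],[0.5,0,0,-120,0,0,0],[0.5,-50,100,-120,0,0,0],[0.5,-50,100,-120,0,0,0],[0.5,-50,100,-120,0,0,0]]
  ]
}}

```text
t: 37.55
eef_pos: [0.5236, 0.0451, 0.1822]
tool_rot: [0.001, 0.907, 0.421, 0.001]
contact_force: [-0.3, -0.5, -0.5]
gripper_width: 0.749
grasp_force: 0.0
```

Request:
{"name": "step_arm", "arguments": {
  "increments": [
    [[0.5,-50,180,0,0,0,0],[0.5,-50,180,0,0,0,0],[0.5,-50,180,0,0,0,0],[0.5,-50,180,0,0,0,0],[0.5,-50,180,0,0,0,0],[0.5,-50,180,0,0,0,0]]
  ]
}}

```text
t: 38.05
eef_pos: [0.6292, -0.1124, 0.1805]
tool_rot: [0.001, 0.908, 0.419, -0.0]
contact_force: [0.2, 0.0, -0.7]
gripper_width: 0.752
grasp_force: 0.0
```

```bash
python3 - <<'E'
from rel import *
rel()
t=cam("top");s=cam("side")
cv2.imwrite("pics/c9.png",np.hstack([cv2.resize(np.ascontiguousarray(t["image"][140:260,80:280,::-1]),(500,300)),cv2.resize(np.ascontiguousarray(s["image"][220:370,100:300,::-1]),(300,300))]))
print(onplane(t,[[215,223]],.09))
E
```

```text
t 38.0 pos [ 0.6292 -0.1124  0.1805] yaw 49.5 q7 -0.67 grip 0.752 0.0 F [ 0.2  0.  -0.7]
[[0.47754215 0.14385639 0.09      ]]
```

View pics/c9.png

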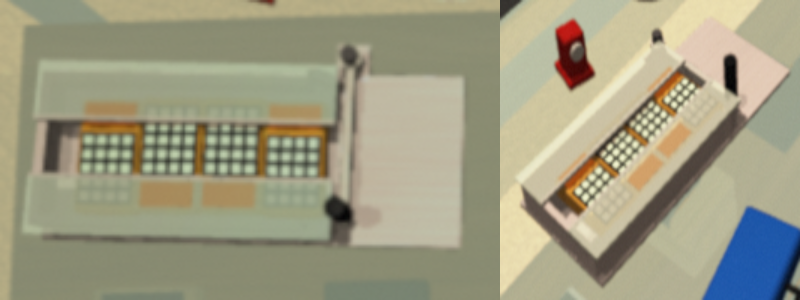

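```bash
python3 -c "
from station import bot
print(bot.hand_in())"
```

```text
the job is handed in; nothing more can be done
None
```

All four calculators are in the lane, keys up and lying crosswise, the gate is shut behind them, and the job was handed in at about 38 s; the hand-in returned no verdict, and I judged the final state from the top and side camera pictures.

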